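# Unclip the tray stack and peel off the top tray

### The arm

A 6-joint arm with a two-finger parallel gripper is mounted at the origin on a cart in front of the work surface, level with it; the furniture and walls round the work are solid. World frame = base frame: x ahead of the robot, y to its left, z up, the work surface at z = 0. Lengths are in m, angles in degrees, forces in N, time in s.
With the tool pointing down it reaches from about 0.375 to 0.9 m from the base axis. Payload 3.1 kg.
Tool frame: the origin (TCP) lies midway between the tips of the shut fingers; the grasp point (between the pads) lies 19 mm behind it; z points along the fingers, y is the line along which they close (so a half turn about z gives the same grasp; the last joint's range is limited). The gripper opens to 87 mm and grips with 3 to 60 N. Pads are 19 mm wide; open, the fingers measure 117 mm over their backs; the gripper's body (75 mm by 190 mm) begins 51 mm behind the grasp point.
Start: joints at [-86.202, 30.224, 82.088, -0, 67.689, -10.227], TCP at [0.152, -0.606, 0.223] pointing down, gripper open.
Joint ranges: [-176.69, 176.69], [-43.24, 126.21], [12.49, 139.97], [-82, 262], [0, 151.66], [-163.58, 163.58]. Speed limits (degrees/s): [159.86, 159.86, 180, 180, 180, 180].

### API

Orientations are given as a 3x3 rotation matrix whose columns are the frame's x, y, z axes.
In Python, from rig import read_state, capture, camera_info, hand_in gives the robot as it stands.
- The arm moves only by the tool drive_tool, never from a script. Its argument "motion" is a list of rows, each a list of 2 entries, a list of its own where there are three numbers: the shift along the tool's x, y, z in mm, then the turn, a rotation vector about the tool's x, y, z in rad. A call has 1 to 5 rows; each row shifts and turns the commanded pose from where the row before left it, along the tool's axes as they then stand; what a row does not reach is not made up. A row lasts 1/10 s, in which the tool goes at most 50 mm and 8.59 degrees, less where a joint would pass 70% of its speed; a pose out of reach is approached as far as the arm can. A call is refused whole if a number of a shift passes 50 or a number of a turn 0.15, either way. A call with a gripper value outside its range is refused whole. "gripper" is the opening, from 0 (shut) to 1 (fully open), set as the call begins (left out, the last holds). The fingers move at their own pace and stop on an object; the grip force is fixed at half the most. Time passes only in rows, so rows that do not move let the fingers close. It gives the time, the measured TCP pose, the force, the opening and the grip force at its end, in the units of the state.
- read_state(): the state, without advancing time (a new reading comes with each control period).
- capture(name): name is "side" or "top" or "wrist"; returns the picture (384x512x3 uint8, red, green, blue); there is no depth.
- camera_info(name): a dict with "fovy" (degrees; the focal length in pixels is half the picture's height over the tangent of half this angle, whatever the lens; pixels are square), "cx", "cy" (the principal point, pixels), "k1" (the pictures are not rectified: a ray, as slopes to the right and down, at radius r is drawn at 1 + k1 r^2 times it, then the intrinsics apply), "xyz" and "orientation" of the camera in the world; the wrist camera has in their place "T_tool_cam" (4x4, takes a point from camera to tool coordinates, whose origin is the TCP and whose axes are the flange's). Camera axes: x right, y down, z forward; pixel columns grow to the right and rows downward; lengths in m; the calibration is good to about 2 mm. A picture is of the moment at which its call begins: read the wrist's pose just before it. camera_info takes no time and is no camera call.
- hand_in(): hands the job in; it is judged then, once.
The state is a dict: "time_s": time; "joint_positions": joint angles; "qvel": joint speeds; "tau": joint torques, N m; "position": TCP position; "tcp_rot": TCP orientation; "force": force on the tool from outside, world axes, zero at the start; "moment": the same for the moment, N m; "opening": opening from 0.0 (shut) to 1.0 (fully open); "grasp_force": force on a finger pad.
Only numpy, scipy, OpenCV 4.12 (cv2) and the standard library are available. Lean on these libraries where they do the work, as an engineer would, in place of code of your own. Each camera call takes 0.05 s, during which the arm holds its last target. There are 200 camera calls.

### The job

Lift the saddle-shaped keeper off the stack of trays and hang it astride the horizontal bar, then let go of it. Take the top tray by its upright corner tab and peel it off by raising that corner first while the opposite corner stays down, so that the trays below stay where they are. Finish still holding the top tray up by its tab, level and still, with its floor more than 10 cm above where it sat, touching nothing else.

Things in the scene. Friction and masses are not known exactly. Their poses are not given: they have to be found in the camera images.
- top_tray: top tray of the stack: pressed aluminium, 0.1 kg, 120 x 120 mm over its flat rim, corners cut, walls flared, 24 mm deep, open side up. Origin: middle of the floor's underside; z up, x, y along its sides. Rim's top at z = 24 mm. One upright tab on the rim at the (-x, -y) corner. It nests 9 mm above the second tray and is held at three corners (not the one opposite the tab) by its snaps
- tab_grip (a point): grip point on the top tray's upright tab, at (-47, -47, 57) mm in the tray's frame (axes as the tray's): the tab is 10 mm thick along the tray's diagonal (line from the middle through the tab), 26 mm wide across it, and rises 46 mm above the rim; this point is 33 mm above the rim, 13 mm below the tab's top. The snap just outside reaches 8 mm above the rim: keep fingertips 10 mm above the rim
- far_corner (a point): rim's top at the top tray's corner opposite the tab, (52, 52, 24) mm in the tray's frame; no snap here. When the tab's corner is raised the tray tips about the foot of this corner (on the diagonal, 55 mm from the middle, at floor level); a tip of 0.15 to 0.2 rad frees the snaps one after another, after which the tray lifts out
- second_tray: second tray, steel, 0.7 kg, same form without a tab, a dark spring snap at three corners; loose, nested in a fixed bottom tray on a foot. Origin: middle of its floor's underside, 9 mm under the top tray's, 27 mm above the desk; z up. Each snap hooks over the top tray's rim after 2.5 mm of lift and slips off after about 6 mm, at about 2 N: a straight lift tugs this tray up too
- keeper: the keeper: rigid steel saddle (inverted U) lying across the stack, about 0.13 kg: a strip 138 mm long (its x), 24 wide, 5 thick, a leg reaching 49 mm down at each end, and in the middle underneath two stops 9.5 mm deep whose 26 mm gap (along x) takes the bar. Origin: middle of the strip's underside, between the stops, at first level with the tray's rim; z up
- keeper_grip (a point): point to grip on the keeper: its upright grip fin on the middle of the strip, 40 mm long along the keeper's x, 10 mm thick along its y, top 43 mm above the strip's underside; this point is 27 mm above the keeper's origin (the strip's underside), axes as the keeper's
- rail: a fixed stand with a horizontal round bar 12 mm thick along its y, 180 mm long between two upright posts. Origin: on the desk under the bar's middle; z up
- rail_mid (a point): the middle of the bar, on its centre line, 130 mm above the desk
Not all that is in view belongs to the job. What is shaped like the keeper but pink or yellow is not meant. There is more than one size of the top_tray; the one meant has the size given above.

How it is judged (in metres and radians):
On the way, in this order (a step that is already met when the one before it is completed fails the run):
1. the keeper hangs astride the bar, let go (x of keeper in the frame of rail between -0.015 and 0.015 m and y of keeper in the frame of rail between -0.08 and 0.08 m and z of keeper in the frame of rail between 0.125 and 0.145 m and angle between keeper's own z axis and vertical below 0.5 rad and contact force between keeper and rail above 0.3 N and contact force between the fingers and keeper below 0.05 N), for 0.2 s.
2. the tab's corner is raised while the opposite corner is still down in the stack (z of tab_grip in the frame of second_tray above 0.078 m and z of far_corner in the frame of second_tray below 0.038 m), for 0.1 s.
At the end, for the whole second after the job is handed in: the keeper hangs astride the bar (bar within 15 mm of the middle of its strip, tilted less than 0.5 rad), untouched; the top tray is held in the fingers at least 100 mm above where it sat, within 0.2 rad of level, still, touching no other thing; the second tray lies within 12 mm of its start, flat (x of keeper in the frame of rail between -0.015 and 0.015 m and y of keeper in the frame of rail between -0.08 and 0.08 m and z of keeper in the frame of rail between 0.125 and 0.145 m and angle between keeper's own z axis and vertical below 0.5 rad and contact force between each of the arm, the fingers, top_tray and keeper below 0.05 N and z of top_tray in the frame of second_tray above 0.109 m and angle between top_tray's own z axis and vertical below 0.2 rad and contact force between the fingers and top_tray above 1 N and contact force between top_tray and second_tray below 0.05 N and contact force between top_tray and rail below 0.05 N and linear speed of top_tray below 0.03 m/s and distance of second_tray from where it was at the start of the episode below 0.012 m and angle between second_tray's own z axis and vertical below 0.06 rad); the arm keeps its last pose, push and grip.
It fails at once if the second tray is pulled up or shoved out of its place by more than 15 mm (distance of second_tray from where it was at the start of the episode above 0.015 m).
It also fails if it takes over 54 s, if anything falls off the work surface, if the arm or the gripper's body presses on something with over 40 N, if the wrist force passes 120 N, or if a joint passes its speed limit or range.

## Working session

There is one attempt and no reset: what is moved stays moved. The work goes in short steps, Python scripts to look and compute and a tool call to move; the robot and the scene stay as the last step left them, time stands still between calls to the robot, and variables do not carry over. Pictures are saved under pics/ and viewed, at most 10 in all, crops included, and the job is handed in when it is done.

Besides the shell and the picture viewer there is one more tool, called after "Request:" as name(argument=value, ...), one argument or row to a line, values as JSON. drive_tool: Moves the arm, as the interface text tells. Its arguments: {"type":"object","properties":{"motion":{"type":"array","items":{"type":"array"}},"gripper":{"type":"number"}},"required":["motion"]}

```bash
mkdir -p pics
cat > h.py <<'E'
import numpy as np, cv2
from rig import *
def save(n,f):
    im=capture(n); cv2.imwrite('pics/'+f,im[:,:,::-1]); return im
def cam(n,st=None):
    c=camera_info(n); f=192/np.tan(np.radians(c['fovy'])/2)
    if 'T_tool_cam' in c:
        T=np.array(c['T_tool_cam']); R=np.array(st['tcp_rot']); return c,f,np.array(st['position'])+R@T[:3,3],R@T[:3,:3]
    return c,f,np.array(c['xyz']),np.array(c['orientation'])
def ray(n,u,v,st=None):
    c,f,p,R=cam(n,st); d=np.array([(u-c['cx'])/f,(v-c['cy'])/f]); s=d.copy()
    for _ in range(30): s=d/(1+c['k1']*(s@s))
    return p,R@np.array([s[0],s[1],1])
def atz(n,u,v,z,st=None):
    p,d=ray(n,u,v,st); return p+d*(z-p[2])/d[2]
def proj(n,P,st=None):
    c,f,p,R=cam(n,st); q=(np.atleast_2d(P)-p)@R; s=q[:,:2]/q[:,2:]; s=s*(1+c['k1']*(s**2).sum(1,keepdims=True))
    return s*f+[c['cx'],c['cy']]
def tri(obs):
    A=np.zeros((3,3));b=np.zeros(3)
    for n,u,v in obs:
        p,d=ray(n,u,v); d=d/np.linalg.norm(d); M=np.eye(3)-np.outer(d,d); A+=M;b+=M@p
    return np.linalg.solve(A,b)
E
python3 - <<'E'
from h import *
for n in('top','side'):
    save(n,n+'0.png'); c,f,p,R=cam(n); print(n,f,c['cx'],c['cy'],c['k1'],p,R.round(3).tolist())
s=read_state();print(s)
for n in ('top','side'):
  im=cv2.imread('pics/'+n+'0.png'); cv2.imwrite('pics/'+n+'0b.png',cv2.resize(im,(800,600),interpolation=cv2.INTER_CUBIC))
print(camera_info('wrist'))
E
```

```text
top 444.01452650875626 255.07887596221954 193.50825104567576 -0.004632536157664501 [0.13936749 0.17448192 1.77095451] [[0.02, -0.981, 0.193], [-1.0, -0.02, 0.002], [0.002, -0.193, -0.981]]
side 453.3710238756618 252.5967339780746 192.2220382334217 -0.14154307213181394 [0.07877528 1.32913857 0.92117296] [[-0.948, -0.165, 0.273], [-0.319, 0.529, -0.786], [-0.015, -0.832, -0.554]]
{'time_s': 0.1, 'joint_positions': array([-8.62011622e+01,  3.02733303e+01,  8.21504885e+01,  6.35869361e-04,
        6.76897477e+01, -1.02291145e+01]), 'qvel': array([-0.08357123, -0.07491554, -0.13660643, -0.18724143,  0.03053016,
        0.01061573]), 'tau': array([ 4.95250151e-04, -4.40985703e+01, -1.77150840e+01,  6.34731981e-02,
        5.34255698e-02, -3.97497331e-05]), 'position': array([ 0.1514641 , -0.60567479,  0.2216648 ]), 'tcp_rot': array([[ 9.70178632e-01,  2.42391020e-01, -1.21077282e-04],
       [ 2.42390780e-01, -9.70176683e-01,  1.97843391e-03],
       [ 3.62088257e-04, -1.94878232e-03, -9.99998036e-01]]), 'force': array([0.46400598, 0.31199764, 0.03145743]), 'moment': array([ 0.004874  , -0.00036706, -0.01946918]), 'grasp_force': 0.0, 'opening': 0.9989770278334025}
{'fovy': 61.45243559877669, 'cx': 256.3991218200981, 'cy': 187.72223778342206, 'k1': -0.05859574473891295, 'T_tool_cam': array([[-1.91843537e-04, -9.68633231e-01, -2.48494721e-01,
         6.77387917e-02],
       [ 9.99999502e-01, -4.29209644e-04,  9.01038392e-04,
         6.39710260e-04],
       [-9.79432060e-04, -2.48494424e-01,  9.68632831e-01,
        -1.61873254e-01],
       [ 0.00000000e+00,  0.00000000e+00,  0.00000000e+00,
         1.00000000e+00]])}
```

View pics/top0b.png

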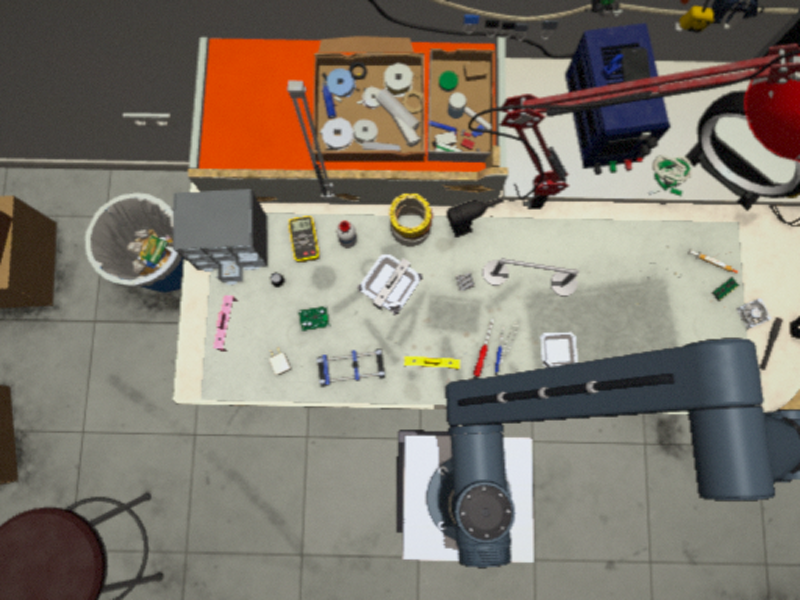

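View pics/side0b.png

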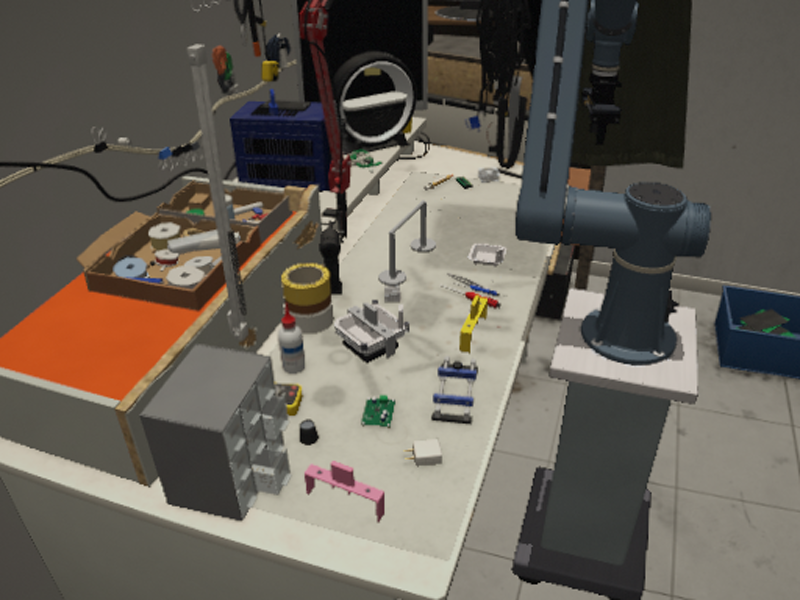

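The top view shows the stack at about (390,283) and the rail bar from (497,263) to (576,275), in the 800-wide picture. The side view shows the stack at (372,330) and the rail at (405,235). I'll enlarge both regions.

Run:
```python
from h import *
t=cv2.imread('pics/top0.png');s=cv2.imread('pics/side0.png')
a=cv2.resize(t[150:222,220:380],(800,360),interpolation=cv2.INTER_CUBIC)   # x5
b=cv2.resize(s[182:242,205:272],(268,240),interpolation=cv2.INTER_CUBIC)  # x4
b=cv2.resize(s[184:232,205:271],(330,240),interpolation=cv2.INTER_CUBIC)
c=cv2.resize(s[122:190,235:295],(211,240),interpolation=cv2.INTER_CUBIC)
o=np.zeros((600,800,3),np.uint8);o[:360]=a;o[360:,:330]=b;o[360:,400:611]=c
cv2.imwrite('pics/crop1.png',o)
for u,v in((250,181),(317,168),(369,176)): print(atz('top',u,v,.06),atz('top',u,v,.13))
```

```text
[0.52546332 0.19941527 0.06      ] [0.50966705 0.19839517 0.13      ]
[ 0.58379931 -0.0655588   0.06      ] [ 0.56561635 -0.05573805  0.13      ]
[ 0.555348   -0.27134595  0.06      ] [ 0.53832906 -0.25310587  0.13      ]
```

View pics/crop1.png

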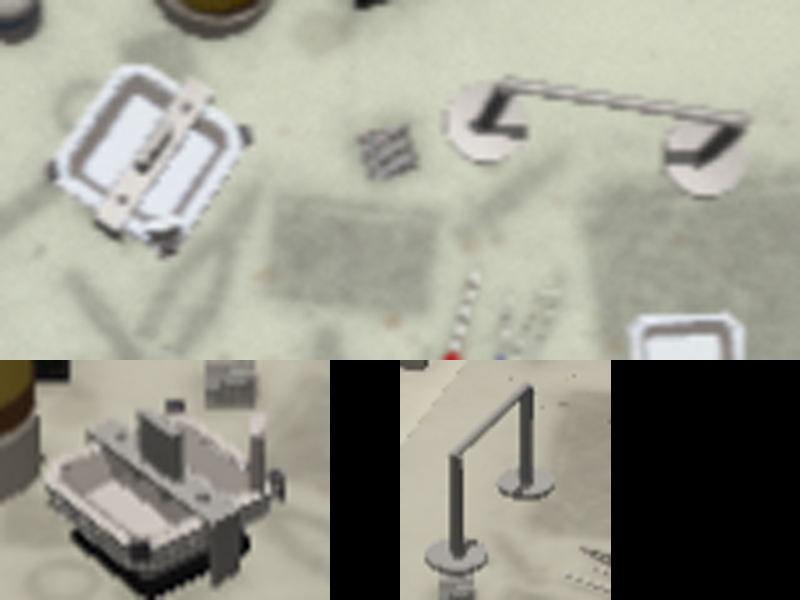

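The crop shows:
- **Tab:** at the tray's near (robot-side) corner, crop (165,235).
- **Snaps:** at (50,170), (247,135) and the tab corner. The free corner is at (135,70).
- **Keeper:** the strip runs from (200,85) to (110,225).
- **Bar:** runs from (508,85) to (745,120).

I'll move the wrist camera over the stack and refine these there.

```bash
cat >> h.py <<'E'
from scipy.spatial.transform import Rotation as Ro
def down(yaw):
    c,s=np.cos(np.radians(yaw)),np.sin(np.radians(yaw)); return np.array([[c,s,0],[s,-c,0],[0,0,-1.]])
def plan(p,R,n,p0=None,R0=None,nd=0):
    """rows (rounded) from current pose to p,R"""
    s=read_state(); p0=np.array(s['position']) if p0 is None else p0; R0=np.array(s['tcp_rot']) if R0 is None else R0
    w=(Ro.from_matrix(R0.T@R)).as_rotvec(); P=p0.copy();Q=R0.copy();rows=[]
    for i in range(1,n+1):
        tp=p0+(p-p0)*i/n; tR=R0@Ro.from_rotvec(w*i/n).as_matrix()
        d=np.round(Q.T@(tp-P)*1000,nd); v=np.round(Ro.from_matrix(Q.T@tR).as_rotvec(),3)
        rows.append([d.tolist(),v.tolist()]); P=P+Q@d/1000; Q=Q@Ro.from_rotvec(v).as_matrix()
    for i in range(0,n,5): print(str(rows[i:i+5]).replace(' ',''))
    return P,Q
E
python3 - <<'E'
from h import *
plan(np.array([.525,.2,.27]),down(147),20)
px=lambda u,v:(220+u/5,150+v/5)
A=atz('top',*px(508,85),.132);B=atz('top',*px(745,120),.132);print(A,B,np.linalg.norm(A-B))
c=atz('top',*px(150,158),.065);print('strip c',c)
E
```

```text
[[[28.0,-35.0,-2.0],[-0.0,-0.0,-0.116]],[[32.0,-31.0,-3.0],[-0.0,-0.0,-0.116]],[[35.0,-27.0,-2.0],[-0.0,-0.0,-0.116]],[[38.0,-23.0,-2.0],[-0.0,-0.0,-0.116]],[[40.0,-18.0,-3.0],[0.0,-0.001,-0.116]]]
[[[42.0,-14.0,-2.0],[-0.0,0.0,-0.116]],[[44.0,-9.0,-2.0],[-0.0,0.0,-0.116]],[[44.0,-3.0,-3.0],[-0.0,-0.0,-0.116]],[[44.0,1.0,-2.0],[-0.0,-0.0,-0.116]],[[44.0,7.0,-3.0],[-0.0,-0.0,-0.116]]]
[[[43.0,12.0,-2.0],[-0.0,-0.0,-0.116]],[[41.0,17.0,-2.0],[-0.0,-0.001,-0.116]],[[39.0,21.0,-3.0],[-0.0,0.0,-0.117]],[[37.0,26.0,-2.0],[-0.0,0.0,-0.116]],[[33.0,29.0,-3.0],[-0.0,-0.0,-0.116]]]
[[[29.0,34.0,-2.0],[-0.0,-0.0,-0.116]],[[25.0,36.0,-2.0],[-0.0,-0.0,-0.116]],[[21.0,39.0,-3.0],[-0.0,-0.001,-0.116]],[[16.0,42.0,-2.0],[-0.0,0.0,-0.116]],[[12.0,43.0,-3.0],[-0.0,0.0,-0.116]]]
[ 0.56938181 -0.07300514  0.132     ] [ 0.54564976 -0.25281593  0.132     ] 0.18137014813585706
strip c [0.52191527 0.19928877 0.065     ]
```

Request:
drive_tool(
  motion=[
    [[28, -35, -4], [0, 0, -0.116]],
    [[32, -31, -4], [0, 0, -0.116]],
    [[35, -27, -4], [0, 0, -0.116]],
    [[38, -23, -4], [0, 0, -0.116]],
    [[40, -18, -4], [0, 0, -0.116]],
  ],
)

```text
time_s: 0.6
position: [0.2456, -0.4032, 0.2423]
tcp_rot: [[0.676, 0.737, -0.0], [0.737, -0.676, 0.001], [0.001, -0.001, -1.0]]
force: [0.2, -0.2, 1.0]
opening: 0.997
grasp_force: 0.0
```

Request:
drive_tool(
  motion=[
    [[42, -14, -4], [0, 0, -0.116]],
    [[44, -9, -4], [0, 0, -0.116]],
    [[44, -3, -4], [0, 0, -0.116]],
    [[44, 1, -4], [0, 0, -0.116]],
    [[44, 7, -4], [0, 0, -0.116]],
  ],
)

```text
time_s: 1.1
position: [0.3382, -0.2019, 0.2626]
tcp_rot: [[0.161, 0.987, -0.0], [0.987, -0.161, 0.0], [0.0, -0.0, -1.0]]
force: [1.3, -0.0, -1.1]
opening: 0.999
grasp_force: 0.0
```

Request:
drive_tool(
  motion=[
    [[43, 12, -2], [0, 0, -0.116]],
    [[41, 17, -2], [0, 0, -0.116]],
    [[39, 21, -2], [0, 0, -0.116]],
    [[37, 26, -2], [0, 0, -0.116]],
    [[33, 29, -2], [0, 0, -0.116]],
  ],
)

```text
time_s: 1.6
position: [0.4316, 0.0002, 0.2726]
tcp_rot: [[-0.407, 0.913, -0.0], [0.913, 0.407, -0.0], [-0.0, -0.0, -1.0]]
force: [-0.6, -1.0, 0.3]
opening: 1.003
grasp_force: 0.0
```

Request:
drive_tool(
  motion=[
    [[29, 34, 0], [0, 0, -0.116]],
    [[25, 36, 0], [0, 0, -0.116]],
    [[21, 39, 0], [0, 0, -0.116]],
    [[16, 42, 0], [0, 0, -0.116]],
    [[12, 43, 0], [0, 0, -0.116]],
  ],
)

```text
time_s: 2.1
position: [0.5255, 0.2017, 0.2722]
tcp_rot: [[-0.841, 0.541, -0.001], [0.541, 0.841, -0.0], [0.0, -0.001, -1.0]]
force: [0.5, -0.4, 0.1]
opening: 1.0
grasp_force: 0.0
```

Request:
drive_tool(
  motion=[
    [[0, 0, 0], [0, 0, 0]],
    [[0, 0, 0], [0, 0, 0]],
  ],
)

```text
time_s: 2.3
position: [0.5247, 0.2005, 0.2717]
tcp_rot: [[-0.839, 0.544, -0.002], [0.544, 0.839, -0.001], [0.001, -0.002, -1.0]]
force: [-0.2, -0.1, -0.1]
opening: 0.999
grasp_force: 0.0
```

Run:
```python
from h import *
s=read_state(); im=save('wrist','w1.png'); t=save('top','top1.png'); save('side','side1.png')
import pickle; pickle.dump(s,open('s1.pkl','wb'))
print(s['position'],s['tcp_rot'],s['joint_positions'],s['time_s'])
cv2.imwrite('pics/w1b.png',cv2.resize(im[:,:,::-1],(800,600),interpolation=cv2.INTER_CUBIC))
```

```text
[0.52467612 0.20048538 0.27171697] [[-8.39080767e-01  5.44003818e-01 -1.81993841e-03]
 [ 5.44005762e-01  8.39081102e-01 -7.96591173e-04]
 [ 1.09372729e-03 -1.65846132e-03 -9.99998027e-01]] [ 9.52989003e+00  2.22140141e+01  8.78192442e+01 -2.95138165e-02
  7.00771364e+01 -4.75033090e+01] 2.3
```

View pics/w1b.png

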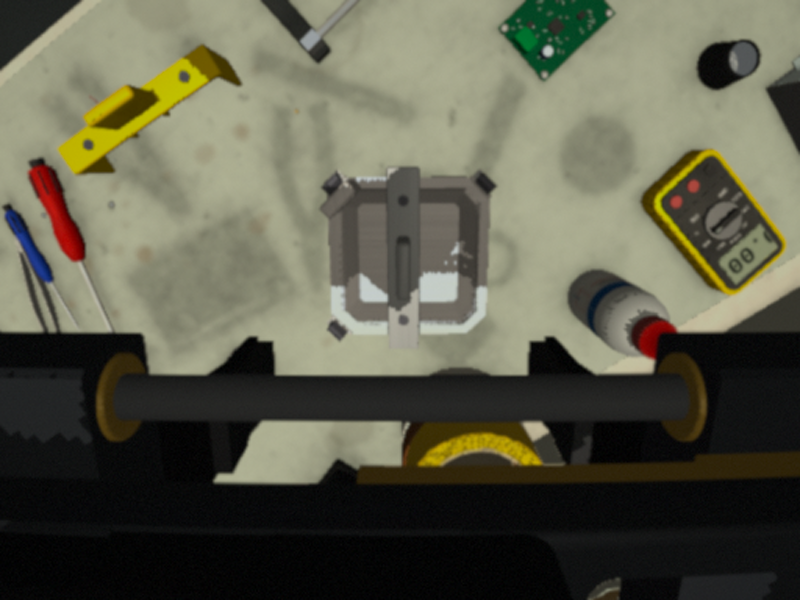

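The wrist view shows the keeper strip almost vertical, with ends at (403,168) and (403,347), and the fin at (403,268). The tray rim spans u 329–490, v 177–333. The tab is at the upper-left corner (340,195), and the yellow decoy is at the left.

Run:
```python
from h import *
import pickle; s=pickle.load(open('s1.pkl','rb'))
w=lambda u,v,z:atz('wrist',u/1.5625,v/1.5625,z,s)
a=[w(387,168,.065),w(419,168,.065),w(389,347,.065),w(418,347,.065)]
e1=(a[0]+a[1])/2;e2=(a[2]+a[3])/2;print(e1,e2,np.linalg.norm(e1-e2),np.linalg.norm(a[0]-a[1]),np.degrees(np.arctan2(*(e1-e2)[[1,0]])),(e1+e2)/2)
L,Rr,T,B=[w(*q,.06) for q in((330,255),(491,255),(410,177),(410,333))]
x=s['tcp_rot'][:,0];y=s['tcp_rot'][:,1]
print('rim',(Rr-L)@y,(T-B)@x); print('tray c', (L+Rr)/2@y*y+(T+B)/2@x*x)
k=w(340,325,.06);print(w(337,332,.06),w(483,182,.06),w(333,184,.06))
# project candidate model for overlay
def model(c,yaw):
    h=.06;q=.045
    P=[(h,q),(q,h),(-q,h),(-h,q),(-h,-q),(-q,-h),(q,-h),(h,-q),(h,q)]
    return P
im=cv2.imread('pics/w1.png')
g=cv2.resize(im[95:235,190:335],None,fx=4,fy=4,interpolation=cv2.INTER_CUBIC)
ty=56.9; tc=np.r_[((L+Rr)/2@y*y+(T+B)/2@x*x)[:2],.06]
kc=(e1+e2)/2; ka=np.arctan2(*(e1-e2)[[1,0]]); kx=np.array([np.cos(ka),np.sin(ka),0]);ky=np.array([-kx[1],kx[0],0]);kc[2]=.06
def dr(P,col):
    q=((proj('wrist',np.array(P),s)-[190,95]+.5)*4).astype(np.int32); cv2.polylines(g,[q.reshape(-1,1,2)],False,col,1)
tx=x*[1,1,0];tyv=y*[1,1,0]
dr([tc+tx*a+tyv*b for a,b in model(0,0)],(0,0,255))
dr([kc+kx*a+ky*b+[0,0,.005] for a,b in((.069,.012),(.069,-.012),(-.069,-.012),(-.069,.012),(.069,.012))],(0,255,0))
dr([kc+kx*a+ky*b+[0,0,.043] for a,b in((.02,.005),(.02,-.005),(-.02,-.005),(-.02,.005),(.02,.005))],(255,0,0))
d=(tx-tyv)/np.sqrt(2);pe=(tx+tyv)/np.sqrt(2)
for sgn in(1,):
  t0=tc+d*.0665
  dr([t0+d*a+pe*b+[0,0,.046] for a,b in((.005,.013),(.005,-.013),(-.005,-.013),(-.005,.013),(.005,.013))],(255,0,255))
  print('tab',t0)
cv2.imwrite('pics/ov.png',g); print(g.shape,kc,np.degrees(ka))
```

```text
[0.47089999 0.23621268 0.065     ] [0.58440486 0.16323606 0.065     ] 0.13494051069469531 0.02276374895658247 147.26148334364362 [0.52765242 0.19972437 0.065     ]
rim 0.12087564563067224 0.11880093015908035
tray c [ 0.52909321  0.20514682 -0.00112634]
[0.54736944 0.12539507 0.06      ] [0.51075869 0.27961711 0.06      ] [0.45270359 0.1873906  0.06      ]
tab [0.46405698 0.19127161 0.06      ]
(560, 580, 3) [0.52765242 0.19972437 0.06      ] 147.26148334364362
```

View pics/ov.png

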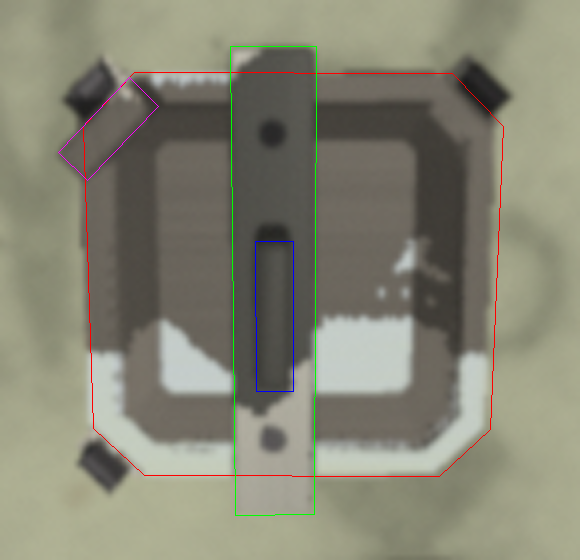

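The overlay fits the strip, fin, rim and tab closely. Descending to the fin.

Request:
drive_tool(
  motion=[
    [[-3, 1, 40], [0, 0, -0.004]],
    [[0, 0, 40], [0, 0, 0]],
    [[0, 0, 40], [0, 0, 0]],
    [[0, 0, 30], [0, 0, 0]],
    [[0, 0, 20], [0, 0, 0]],
  ],
  gripper=0.7,
)

```text
time_s: 2.95
position: [0.5267, 0.1972, 0.1006]
tcp_rot: [[-0.839, 0.544, -0.004], [0.544, 0.839, -0.001], [0.003, -0.003, -1.0]]
force: [0.8, 0.0, 0.5]
opening: 0.715
grasp_force: 0.0
```

Request:
drive_tool(
  motion=[
    [[0, 0, 14], [0, 0, 0]],
    [[0, 0, 8], [0, 0, 0]],
    [[0, 0, 5], [0, 0, 0]],
    [[0, 0, 3], [0, 0, 0]],
    [[0, 0, 0], [0, 0, 0]],
  ],
)

```text
time_s: 3.45
position: [0.5286, 0.1988, 0.0729]
tcp_rot: [[-0.84, 0.542, 0.001], [0.542, 0.84, 0.0], [-0.0, 0.0, -1.0]]
force: [-0.5, 0.1, 0.2]
opening: 0.699
grasp_force: 0.0
```

Request:
drive_tool(
  motion=[
    [[0, 0, 0], [0, 0, 0]],
    [[0, 0, 0], [0, 0, 0]],
    [[0, 0, 0], [0, 0, 0]],
    [[0, 0, 0], [0, 0, 0]],
    [[0, 0, 0], [0, 0, 0]],
  ],
  gripper=0,
)

```text
time_s: 3.95
position: [0.5284, 0.1991, 0.0727]
tcp_rot: [[-0.84, 0.542, 0.0], [0.542, 0.84, 0.0], [-0.0, 0.0, -1.0]]
force: [0.9, -0.0, 0.2]
opening: 0.329
grasp_force: 0.0
```

Request:
drive_tool(
  motion=[
    [[0, 0, 0], [0, 0, 0]],
    [[0, 0, 0], [0, 0, 0]],
  ],
)

```text
time_s: 4.15
position: [0.5283, 0.199, 0.0725]
tcp_rot: [[-0.84, 0.542, -0.0], [0.542, 0.84, -0.0], [0.0, -0.0, -1.0]]
force: [0.1, -0.3, 0.0]
opening: 0.148
grasp_force: 0.0
```

Request:
drive_tool(
  motion=[
    [[0, 0, 0], [0, 0, 0]],
    [[0, 0, 0], [0, 0, 0]],
    [[0, 0, 0], [0, 0, 0]],
  ],
)

```text
time_s: 4.45
position: [0.5284, 0.199, 0.0725]
tcp_rot: [[-0.84, 0.542, 0.0], [0.542, 0.84, 0.0], [-0.0, 0.0, -1.0]]
force: [-0.1, 0.7, -0.5]
opening: 0.113
grasp_force: 30.0
```

Request:
drive_tool(
  motion=[
    [[0, 0, -8], [0, 0, 0]],
    [[0, 0, -15], [0, 0, 0]],
    [[0, 0, -30], [0, 0, 0]],
    [[0, 0, -40], [0, 0, 0]],
    [[0, 0, -40], [0, 0, 0]],
  ],
)

```text
time_s: 4.95
position: [0.5274, 0.1988, 0.2067]
tcp_rot: [[-0.84, 0.542, -0.002], [0.542, 0.84, -0.0], [0.001, -0.001, -1.0]]
force: [1.2, -0.1, -0.9]
opening: 0.114
grasp_force: 30.0
```

Request:
drive_tool(
  motion=[
    [[0, 0, -20], [0, 0, 0]],
    [[0, 0, -7], [0, 0, 0]],
    [[0, 0, 0], [0, 0, 0]],
  ],
)

```text
time_s: 5.25
position: [0.5284, 0.199, 0.2334]
tcp_rot: [[-0.84, 0.542, 0.002], [0.542, 0.84, 0.0], [-0.001, 0.001, -1.0]]
force: [-0.4, -0.4, -1.7]
opening: 0.11
grasp_force: 30.0
```

Run:
```python
from h import *
im=save('side','side2.png'); t=save('top','top2.png')
o=np.zeros((600,800,3),np.uint8)
o[:400,:480]=cv2.resize(im[110:230,190:334,::-1],(480,400),interpolation=cv2.INTER_CUBIC)
o[400:,:]=cv2.resize(t[155:200,300:392,::-1],(800,391),interpolation=cv2.INTER_CUBIC)[:200]
cv2.imwrite('pics/c2.png',o)
s=read_state();print(s['position'],s['joint_positions'],s['force'],s['opening'],s['time_s'])
```

```text
[0.52717491 0.19874434 0.23125397] [ 9.29418285e+00  2.49419877e+01  9.03756044e+01 -1.12201315e-03
  6.48497596e+01 -4.78808417e+01] [ 0.25527954  0.12669364 -1.58050814] 0.1120759799770587 5.35
```

View pics/c2.png

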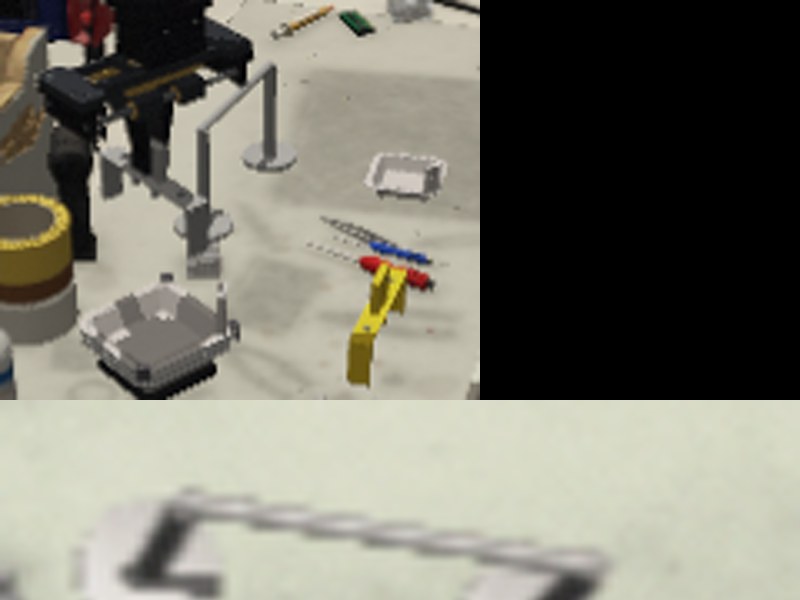

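The keeper is held level and clear of the stack, and the rail is seen again. Next I go over and slightly beyond the bar to measure it with the wrist camera.

Run:
```python
from h import *
plan(np.array([.612,-.17,.275]),down(172.5),10)
```

```text
[[[-27.0,-26.0,-4.0],[-0.0,-0.0,-0.044]],[[-26.0,-28.0,-5.0],[-0.0,-0.001,-0.044]],[[-25.0,-29.0,-4.0],[-0.0,0.0,-0.045]],[[-23.0,-29.0,-4.0],[-0.001,-0.0,-0.044]],[[-22.0,-31.0,-5.0],[0.0,-0.0,-0.044]]]
[[[-21.0,-32.0,-4.0],[0.0,-0.001,-0.044]],[[-19.0,-32.0,-5.0],[-0.0,0.0,-0.044]],[[-18.0,-34.0,-4.0],[-0.0,-0.0,-0.045]],[[-16.0,-34.0,-4.0],[-0.0,-0.0,-0.044]],[[-15.0,-35.0,-5.0],[-0.0,-0.001,-0.044]]]
```

Request:
drive_tool(
  motion=[
    [[-27, -26, -8], [0, 0, -0.044]],
    [[-26, -28, -8], [0, 0, -0.044]],
    [[-25, -29, -8], [0, 0, -0.045]],
    [[-23, -29, -8], [0, 0, -0.044]],
    [[-22, -31, -6], [0, 0, -0.044]],
  ],
)

```text
time_s: 5.85
position: [0.5699, 0.0135, 0.2688]
tcp_rot: [[-0.939, 0.343, -0.004], [0.343, 0.939, 0.001], [0.004, -0.001, -1.0]]
force: [0.5, 0.2, -1.7]
opening: 0.114
grasp_force: 30.0
```

Request:
drive_tool(
  motion=[
    [[-21, -32, -4], [0, 0, -0.044]],
    [[-19, -32, -1], [0, 0, -0.044]],
    [[-18, -34, 0], [0, 0, -0.045]],
    [[-16, -34, 0], [0, 0, -0.044]],
    [[-15, -35, 0], [0, 0, -0.044]],
  ],
)

```text
time_s: 6.35
position: [0.6123, -0.1711, 0.2728]
tcp_rot: [[-0.992, 0.129, -0.004], [0.129, 0.992, 0.002], [0.005, 0.002, -1.0]]
force: [1.2, 0.1, -0.9]
opening: 0.117
grasp_force: 30.0
```

Request:
drive_tool(
  motion=[
    [[0, 0, 0], [0, 0, 0]],
    [[0, 0, 0], [0, 0, 0]],
    [[0, 0, 0], [0, 0, 0]],
  ],
)

```text
time_s: 6.65
position: [0.6122, -0.1687, 0.2739]
tcp_rot: [[-0.991, 0.13, -0.003], [0.13, 0.991, 0.002], [0.004, 0.002, -1.0]]
force: [-0.1, -0.1, -1.5]
opening: 0.112
grasp_force: 30.0
```

Run:
```python
from h import *
import pickle
s=read_state(); im=save('wrist','w3.png'); save('side','side3.png')
pickle.dump(s,open('s3.pkl','wb'))
print(s['position'],s['tcp_rot'],s['joint_positions'],s['time_s'])
cv2.imwrite('pics/w3b.png',cv2.resize(im[:,:,::-1],(800,600),interpolation=cv2.INTER_CUBIC))
```

```text
[ 0.61218242 -0.16870438  0.27386305] [[-0.99149207  0.13012284 -0.00339572]
 [ 0.13011582  0.99149634  0.00221125]
 [ 0.00365458  0.0017506  -0.99999179]] [-2.54891945e+01  2.82542580e+01  7.69478230e+01  3.17128737e-02
  7.50280670e+01 -1.08020930e+02] 6.65
```

View pics/w3b.png

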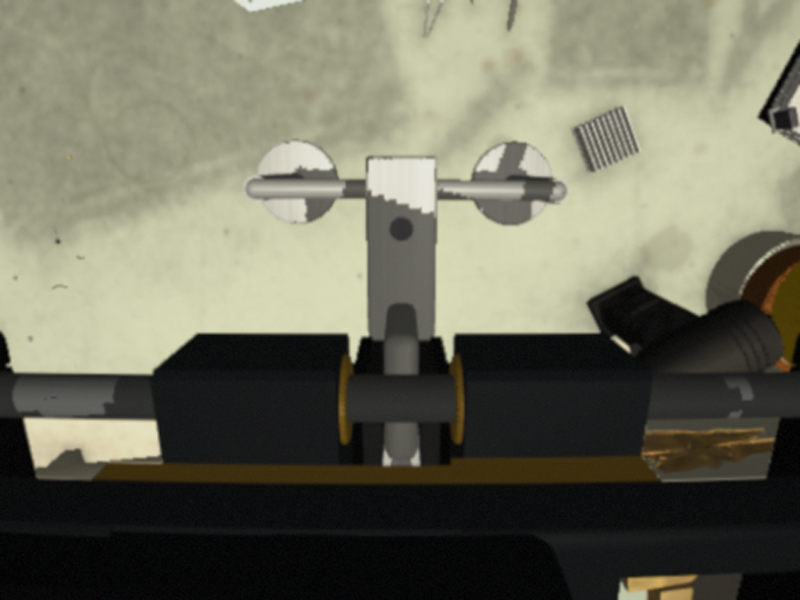

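The wrist view shows the bar from (247,187) to (566,190), with the posts at its ends. The strip's end edge is at v=157, u 367–436.

Run:
```python
from h import *
import pickle; s=pickle.load(open('s3.pkl','rb'))
w=lambda u,v,z:atz('wrist',u/1.5625,v/1.5625,z,s)
A=w(250,187,.13);B=w(563,190,.13);print(A,B,np.linalg.norm(A-B),(A+B)/2,np.degrees(np.arctan2(*(B-A)[[1,0]])))
R=s['tcp_rot'];p=s['position'];
zk=p[2]-.0725+.065
e=[R.T@(w(u,157,zk)-p) for u in(368,436)];print(e, 'strip centre x in tool', e[0][0]-.069)
m=np.r_[((A+B)/2)[:2],0]
d=m-p;print('bar mid in tool mm',R.T@(d*[1,1,0])*1000)
```

```text
[ 0.54598905 -0.25145467  0.13      ] [ 0.57211757 -0.06584374  0.13      ] 0.18744096966427123 [ 0.55905331 -0.1586492   0.13      ] 81.98710471061067
[array([ 0.06932288, -0.01129173,  0.00773364]), array([0.06932067, 0.01086786, 0.00777243])] strip centre x in tool 0.0003228816864919021
bar mid in tool mm [53.9854254   3.05635727  0.20264595]
```

Request:
drive_tool(
  motion=[
    [[27, 1.5, 0], [0, 0, 0.009]],
    [[27, 1.5, 0], [0, 0, 0]],
    [[0, 0, 0], [0, 0, 0]],
    [[0, 0, 30], [0, 0, 0]],
    [[0, 0, 30], [0, 0, 0]],
  ],
)

```text
time_s: 7.25
position: [0.5615, -0.1593, 0.2167]
tcp_rot: [[-0.99, 0.138, 0.005], [0.138, 0.99, -0.002], [-0.005, -0.002, -1.0]]
force: [-0.0, 0.3, -1.7]
opening: 0.115
grasp_force: 30.0
```

Request:
drive_tool(
  motion=[
    [[0, 0, 25], [0, 0, 0]],
    [[0, 0, 15], [0, 0, 0]],
    [[0, 0, 8], [0, 0, 0]],
    [[0, 0, 4], [0, 0, 0]],
    [[0, 0, 0], [0, 0, 0]],
  ],
)

```text
time_s: 7.75
position: [0.5606, -0.1595, 0.1637]
tcp_rot: [[-0.99, 0.139, 0.001], [0.139, 0.99, -0.0], [-0.001, -0.0, -1.0]]
force: [0.0, -0.1, -1.1]
opening: 0.111
grasp_force: 30.0
```

Run:
```python
from h import *
s=read_state(); im=save('side','side4.png');R=s['tcp_rot'];p=s['position']
print(p,s['force'],s['time_s'],R.T@(np.array([.5591,-.1586,p[2]])-p)*1000)
cv2.imwrite('pics/c4.png',cv2.resize(im[105:195,220:310,::-1],(600,600),interpolation=cv2.INTER_CUBIC))
```

```text
[ 0.56055464 -0.15952882  0.16372744] [ 0.02991408 -0.09775235 -1.14891342] 7.75 [ 1.56947112e+00  7.17950145e-01 -1.01727123e-03]
```

View pics/c4.png

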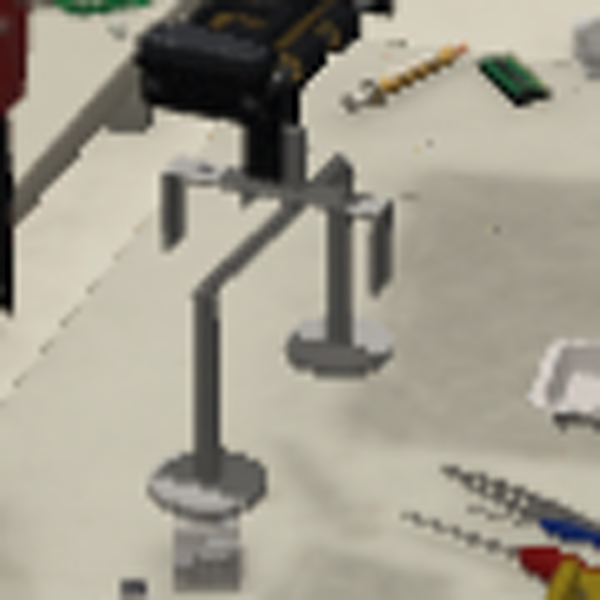

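The crop shows the keeper astride the bar, a leg on each side, just above seating. Lowering it the rest of the way.

Request:
drive_tool(
  motion=[
    [[1.5, 0.5, 4], [0, 0, 0]],
    [[0, 0, 5], [0, 0, 0]],
    [[0, 0, 2], [0, 0, 0]],
    [[0, 0, 0], [0, 0, 0]],
    [[0, 0, 0], [0, 0, 0]],
  ],
)

```text
time_s: 8.3
position: [0.5587, -0.1591, 0.1526]
tcp_rot: [[-0.99, 0.139, 0.0], [0.139, 0.99, -0.0], [-0.0, -0.0, -1.0]]
force: [-0.3, 0.2, -0.7]
opening: 0.111
grasp_force: 30.0
```

Request:
drive_tool(
  motion=[
    [[0, 0, 2], [0, 0, 0]],
    [[0, 0, 1], [0, 0, 0]],
    [[0, 0, 0], [0, 0, 0]],
    [[0, 0, 0], [0, 0, 0]],
  ],
)

```text
time_s: 8.7
position: [0.5587, -0.159, 0.1495]
tcp_rot: [[-0.99, 0.139, -0.0], [0.139, 0.99, 0.0], [0.0, 0.0, -1.0]]
force: [0.4, 0.3, -1.5]
opening: 0.112
grasp_force: 30.0
```

Request:
drive_tool(
  motion=[
    [[0, 0, 1], [0, 0, 0]],
    [[0, 0, 0], [0, 0, 0]],
    [[0, 0, 1], [0, 0, 0]],
    [[0, 0, 0], [0, 0, 0]],
    [[0, 0, 0], [0, 0, 0]],
  ],
)

```text
time_s: 9.2
position: [0.5588, -0.1591, 0.1484]
tcp_rot: [[-0.99, 0.139, 0.001], [0.139, 0.99, -0.0], [-0.001, -0.0, -1.0]]
force: [-1.5, 0.2, 5.3]
opening: 0.114
grasp_force: 30.0
```

Contact came at the predicted height. Releasing.

Request:
drive_tool(
  motion=[
    [[0, 0, -0.8], [0, 0, 0]],
    [[0, 0, 0], [0, 0, 0]],
    [[0, 0, 0], [0, 0, 0]],
    [[0, 0, 0], [0, 0, 0]],
    [[0, 0, 0], [0, 0, 0]],
  ],
  gripper=0.4,
)

```text
time_s: 9.7
position: [0.5586, -0.159, 0.1481]
tcp_rot: [[-0.99, 0.139, -0.0], [0.139, 0.99, 0.0], [0.0, 0.0, -1.0]]
force: [0.5, 0.8, 0.4]
opening: 0.388
grasp_force: 0.0
```

Request:
drive_tool(
  motion=[
    [[0, 0, 0], [0, 0, 0]],
    [[0, 0, 0], [0, 0, 0]],
    [[0, 0, -10], [0, 0, 0]],
    [[0, 0, -20], [0, 0, 0]],
    [[0, 0, -30], [0, 0, 0]],
  ],
)

```text
time_s: 10.2
position: [0.5576, -0.1585, 0.2081]
tcp_rot: [[-0.99, 0.139, -0.003], [0.139, 0.99, 0.002], [0.004, 0.001, -1.0]]
force: [0.5, -0.1, -0.2]
opening: 0.403
grasp_force: 0.0
```

Request:
drive_tool(
  motion=[
    [[0, 0, -40], [0, 0, 0]],
    [[0, 0, -20], [0, 0, 0]],
    [[0, 0, 0], [0, 0, 0]],
  ],
)

```text
time_s: 10.5
position: [0.5609, -0.16, 0.273]
tcp_rot: [[-0.99, 0.139, 0.008], [0.139, 0.99, -0.004], [-0.009, -0.003, -1.0]]
force: [0.3, 0.7, 0.7]
opening: 0.403
grasp_force: 0.0
```

Run:
```python
from h import *
s=read_state(); im=save('side','side5.png')
print(s['position'],s['force'],s['time_s'],s['joint_positions'])
# tray refined: yaw 147.04 rim axes => diag to tab (tool x - tool y at 147.04) 
d=147.04-45+0
a=np.radians(147.04);x=np.array([np.cos(a),np.sin(a)]);y=np.array([np.sin(a),-np.cos(a)])
# tool y at that pose was (0.544,0.839)
y=np.array([.544,.839]); t=np.array([.5291,.2051])+.047*(x-y); dd=(x-y)/2**.5
print(t,np.degrees(np.arctan2(dd[1],dd[0])))
cv2.imwrite('pics/c5.png',cv2.resize(im[105:245,190:330,::-1],(600,600),interpolation=cv2.INTER_CUBIC))
```

```text
[ 0.56085808 -0.16003609  0.27295046] [0.25775538 0.66324005 0.68646177] 10.5 [-2.68962028e+01  2.36476347e+01  8.51835663e+01 -1.20700412e-03
  7.06384189e+01 -1.08898816e+02]
[0.46409662 0.19123751] -167.96155344382578
```

View pics/c5.png

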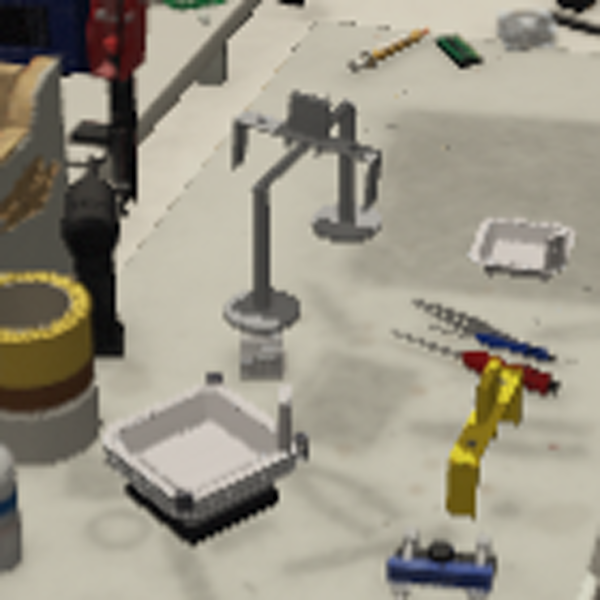

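The keeper hangs astride the bar, with the stack undisturbed and its tab at crop (285,420). I'll check the predicted tab position against the side and top pictures numerically and plan the transfer.

Run:
```python
from h import *
t=np.array([.4641,.1912])
print('side pred top/bottom',proj('side',[[*t,.106],[*t,.06]]),'obs',190+285*.2333,105+390*.2333,105+452*.2333)
P,Q=plan(np.array([.4641,.1912,.16]),down(102),12)
```

```text
side pred top/bottom [[255.66565326 196.23773709]
 [255.82536605 207.91657965]] obs 256.4905 195.98700000000002 210.45159999999998
[[[12.0,28.0,9.0],[0.0,0.0,0.102]],[[15.0,26.0,9.0],[0.0,0.001,0.102]],[[17.0,25.0,9.0],[0.0,0.0,0.101]],[[20.0,23.0,10.0],[0.0,0.0,0.102]],[[22.0,21.0,9.0],[0.001,0.001,0.102]]]
[[[24.0,18.0,9.0],[-0.0,0.0,0.102]],[[26.0,16.0,9.0],[-0.0,0.001,0.102]],[[27.0,14.0,9.0],[-0.0,0.0,0.101]],[[28.0,10.0,9.0],[0.0,0.001,0.102]],[[30.0,8.0,9.0],[0.0,-0.0,0.102]]]
[[[30.0,4.0,10.0],[0.0,0.0,0.102]],[[30.0,1.0,9.0],[0.0,0.001,0.102]]]
```

The prediction agrees to about a pixel. Moving over the tab.

Request:
drive_tool(
  motion=[
    [[12, 28, 0], [0, 0, 0.102]],
    [[15, 26, 0], [0, 0, 0.102]],
    [[17, 25, 0], [0, 0, 0.102]],
    [[20, 23, 5], [0, 0, 0.102]],
    [[22, 21, 10], [0, 0, 0.102]],
  ],
  gripper=0.6,
)

```text
time_s: 11.05
position: [0.5178, -0.0116, 0.2524]
tcp_rot: [[-0.793, 0.609, -0.001], [0.609, 0.793, 0.0], [0.001, -0.0, -1.0]]
force: [0.8, 0.6, 0.2]
opening: 0.595
grasp_force: 0.0
```

Request:
drive_tool(
  motion=[
    [[24, 18, 10], [0, 0, 0.102]],
    [[26, 16, 10], [0, 0, 0.102]],
    [[27, 14, 10], [0, 0, 0.102]],
    [[28, 10, 10], [0, 0, 0.102]],
    [[30, 8, 10], [0, 0, 0.102]],
  ],
)

```text
time_s: 11.55
position: [0.4778, 0.1347, 0.2016]
tcp_rot: [[-0.395, 0.919, -0.003], [0.919, 0.395, -0.0], [0.001, -0.003, -1.0]]
force: [0.3, -0.9, -0.4]
opening: 0.602
grasp_force: 0.0
```

Request:
drive_tool(
  motion=[
    [[30, 4, 10], [0, 0, 0.102]],
    [[30, 1, 10], [0, 0, 0.102]],
    [[0, 0, 0], [0, 0, 0]],
    [[0, 0, 0], [0, 0, 0]],
  ],
)

```text
time_s: 11.95
position: [0.4619, 0.1919, 0.1822]
tcp_rot: [[-0.208, 0.978, -0.003], [0.978, 0.208, -0.001], [-0.0, -0.003, -1.0]]
force: [-0.3, -0.5, -0.1]
opening: 0.602
grasp_force: 0.0
```

Run:
```python
from h import *
s=read_state();print(s['position'],s['tcp_rot'],s['joint_positions'],s['time_s'])
plan(np.array([.4641,.1912,.090]),down(102.04),5,nd=1)
```

```text
[0.4618655  0.19192726 0.1821746 ] [[-2.08385500e-01  9.78042439e-01 -2.91043605e-03]
 [ 9.78046724e-01  2.08383659e-01 -9.25309661e-04]
 [-2.98504804e-04 -3.03936356e-03 -9.99995337e-01]] [ 9.75778479e+00  2.40801331e+01  1.02115289e+02 -2.96579082e-02
  5.39779105e+01 -2.25246692e+00] 11.95
[[[-0.2,0.5,18.4],[-0.001,0.0,-0.0]],[[-0.3,0.4,18.5],[-0.0,0.0,-0.0]],[[-0.2,0.5,18.4],[-0.001,0.0,-0.0]],[[-0.2,0.4,18.4],[-0.0,0.0,-0.0]],[[-0.2,0.4,18.5],[-0.001,0.0,-0.0]]]
```

Request:
drive_tool(
  motion=[
    [[-0.5, 0.5, 30], [0, 0, 0]],
    [[-0.5, 0.5, 30], [0, 0, 0]],
    [[0, 0.5, 20], [0, 0, 0]],
    [[0, 0.5, 12], [0, 0, 0]],
    [[0, 0, 8], [0, 0, 0]],
  ],
)

```text
time_s: 12.45
position: [0.4655, 0.1903, 0.0825]
tcp_rot: [[-0.205, 0.979, -0.001], [0.979, 0.205, -0.0], [-0.0, -0.001, -1.0]]
force: [-0.1, 0.2, -0.2]
opening: 0.602
grasp_force: 0.0
```

Request:
drive_tool(
  motion=[
    [[0, 0, 5], [0, 0, 0]],
    [[0, 0, 2], [0, 0, 0]],
    [[0, 0, 0], [0, 0, 0]],
    [[0, 0, 0], [0, 0, 0]],
  ],
)

```text
time_s: 12.85
position: [0.4657, 0.1913, 0.077]
tcp_rot: [[-0.206, 0.979, 0.001], [0.979, 0.206, 0.0], [-0.0, 0.001, -1.0]]
force: [-0.1, 0.2, -0.8]
opening: 0.596
grasp_force: 0.0
```

Request:
drive_tool(
  motion=[
    [[0, -1.5, 2], [0, 0, 0]],
    [[0, 0, 0], [0, 0, 0]],
    [[0, 0, 0], [0, 0, 0]],
    [[0, 0, 0], [0, 0, 0]],
    [[0, 0, 0], [0, 0, 0]],
  ],
  gripper=0,
)

```text
time_s: 13.35
position: [0.4639, 0.1909, 0.0744]
tcp_rot: [[-0.206, 0.979, 0.0], [0.979, 0.206, 0.0], [0.0, 0.0, -1.0]]
force: [-1.4, 0.3, 0.6]
opening: 0.231
grasp_force: 0.0
```

Request:
drive_tool(
  motion=[
    [[0, 0, 0], [0, 0, 0]],
    [[0, 0, 0], [0, 0, 0]],
    [[0, 0, 0], [0, 0, 0]],
    [[0, 0, 0], [0, 0, 0]],
    [[0, 0, 0], [0, 0, 0]],
  ],
)

```text
time_s: 13.85
position: [0.4638, 0.1909, 0.0744]
tcp_rot: [[-0.206, 0.979, 0.0], [0.979, 0.206, 0.0], [0.0, 0.0, -1.0]]
force: [-0.7, 0.8, 0.1]
opening: 0.113
grasp_force: 30.0
```

The tab is gripped. Peeling about the far corner's foot: 0.02 rad per row, with shifts of +0.8 mm in y and −2.4 mm in z.

Request:
drive_tool(
  motion=[
    [[0, 0.8, -2.4], [0.02, 0, 0]],
    [[0, 0.8, -2.4], [0.02, 0, 0]],
    [[0, 0.8, -2.4], [0.02, 0, 0]],
    [[0, 0.8, -2.4], [0.02, 0, 0]],
    [[0, 0.8, -2.4], [0.02, 0, 0]],
  ],
)

```text
time_s: 14.35
position: [0.4672, 0.1917, 0.086]
tcp_rot: [[-0.206, 0.973, -0.101], [0.979, 0.205, -0.021], [0.0, -0.103, -0.995]]
force: [-1.3, -0.8, -0.6]
opening: 0.111
grasp_force: 30.0
```

Request:
drive_tool(
  motion=[
    [[0, 0.8, -2.4], [0.02, 0, 0]],
    [[0, 0.8, -2.4], [0.02, 0, 0]],
    [[0, 0, 0], [0, 0, 0]],
    [[0, 0, 0], [0, 0, 0]],
  ],
)

```text
time_s: 14.75
position: [0.4689, 0.1921, 0.0907]
tcp_rot: [[-0.206, 0.969, -0.139], [0.979, 0.204, -0.029], [0.0, -0.142, -0.99]]
force: [-3.5, -0.1, 3.3]
opening: 0.115
grasp_force: 30.0
```

Request:
drive_tool(
  motion=[
    [[0, 0.5, -2.7], [0.02, 0, 0]],
    [[0, 0.8, -2.5], [0.02, 0, 0]],
    [[0, 0.8, -2.5], [0.02, 0, 0]],
    [[0, 0, 0], [0, 0, 0]],
    [[0, 0, 0], [0, 0, 0]],
  ],
)

```text
time_s: 15.25
position: [0.4722, 0.1927, 0.0977]
tcp_rot: [[-0.206, 0.959, -0.196], [0.979, 0.201, -0.041], [0.0, -0.201, -0.98]]
force: [-3.3, -0.4, 1.5]
opening: 0.112
grasp_force: 30.0
```

Request:
drive_tool(
  motion=[
    [[0, 0.8, -2.5], [0.02, 0, 0]],
    [[0, 0.8, -2.5], [0.02, 0, 0]],
    [[0, 0, 0], [0, 0, 0]],
    [[0, 0, 0], [0, 0, 0]],
  ],
)

```text
time_s: 15.65
position: [0.4739, 0.1932, 0.1023]
tcp_rot: [[-0.206, 0.95, -0.236], [0.979, 0.2, -0.05], [0.0, -0.242, -0.97]]
force: [-6.1, -2.2, 1.7]
opening: 0.113
grasp_force: 30.0
```

Run:
```python
from h import *
s=read_state(); im=save('side','side6.png'); print(s['position'],s['tcp_rot'][2],s['force'],s['moment'],s['time_s'])
```

```text
[0.47394206 0.19316303 0.10228677] [ 1.54904825e-04 -2.41529087e-01 -9.70393568e-01] [-6.12579284 -2.17990245  1.70747082] [-0.05694813  0.64809358  0.02300677] 15.65
```

The corner is up about 28 mm at a 0.24 rad tip, with about 6 N of push toward the far wall. I'll relieve that with a small outward shift, then lift straight up while still tipped.

Request:
drive_tool(
  motion=[
    [[0, -1.5, 0.4], [0, 0, 0]],
    [[0, -0.7, -2.9], [0, 0, 0]],
    [[0, 0, 0], [0, 0, 0]],
    [[0, 0, 0], [0, 0, 0]],
  ],
)

```text
time_s: 16.1
position: [0.476, 0.1933, 0.1057]
tcp_rot: [[-0.205, 0.951, -0.229], [0.979, 0.2, -0.048], [-0.0, -0.234, -0.972]]
force: [-0.2, -1.0, -1.1]
opening: 0.115
grasp_force: 30.0
```

Request:
drive_tool(
  motion=[
    [[0, -1, -4], [0, 0, 0]],
    [[0, -1, -4], [0, 0, 0]],
    [[0, -1, -4], [0, 0, 0]],
    [[0, 0, 0], [0, 0, 0]],
    [[0, 0, 0], [0, 0, 0]],
  ],
)

```text
time_s: 16.6
position: [0.4746, 0.1932, 0.1182]
tcp_rot: [[-0.206, 0.951, -0.232], [0.979, 0.2, -0.049], [0.0, -0.237, -0.972]]
force: [-0.2, -0.1, -0.8]
opening: 0.112
grasp_force: 30.0
```

Now the wrist reads only the tray's own weight, so it is free. Lifting on, then levelling.

Request:
drive_tool(
  motion=[
    [[0, -2, -8], [0, 0, 0]],
    [[0, -3, -12], [0, 0, 0]],
    [[0, -4, -15], [0, 0, 0]],
    [[0, -4, -15], [0, 0, 0]],
    [[0, -4, -15], [0, 0, 0]],
  ],
)

```text
time_s: 17.1
position: [0.4735, 0.193, 0.1866]
tcp_rot: [[-0.206, 0.951, -0.232], [0.979, 0.2, -0.049], [0.0, -0.237, -0.972]]
force: [-0.1, -0.4, -0.5]
opening: 0.109
grasp_force: 30.0
```

Request:
drive_tool(
  motion=[
    [[0, -4, -15], [-0.05, 0, 0]],
    [[0, -3, -15], [-0.05, 0, 0]],
    [[0, -2, -15], [-0.05, 0, 0]],
    [[0, -1, -15], [-0.05, 0, 0]],
    [[0, 0, -10], [-0.035, 0, 0]],
  ],
)

```text
time_s: 17.6
position: [0.4737, 0.1931, 0.2582]
tcp_rot: [[-0.206, 0.979, -0.001], [0.979, 0.206, -0.0], [-0.0, -0.001, -1.0]]
force: [-0.1, -0.0, -1.1]
opening: 0.112
grasp_force: 30.0
```

Request:
drive_tool(
  motion=[
    [[0, 0, -8], [0, 0, 0]],
    [[0, 0, -4], [0, 0, 0]],
    [[0, 0, 0], [0, 0, 0]],
    [[0, 0, 0], [0, 0, 0]],
    [[0, 0, 0], [0, 0, 0]],
  ],
)

```text
time_s: 18.1
position: [0.4737, 0.1929, 0.2672]
tcp_rot: [[-0.205, 0.979, -0.007], [0.979, 0.205, -0.001], [0.0, -0.007, -1.0]]
force: [0.9, 0.4, -0.9]
opening: 0.113
grasp_force: 30.0
```

Run:
```python
from h import *
s=read_state(); a=save('side','side7.png'); print(s['position'],s['tcp_rot'],s['force'],s['moment'],s['opening'],s['grasp_force'],s['time_s'])
cv2.imwrite('pics/c7.png',cv2.resize(a[95:245,180:330,::-1],(600,600),interpolation=cv2.INTER_CUBIC))
```

```text
[0.47374882 0.19293969 0.26724257] [[-2.05483737e-01  9.78637447e-01 -6.72165935e-03]
 [ 9.78660529e-01  2.05479255e-01 -1.35816111e-03]
 [ 5.20142388e-05 -6.85730272e-03 -9.99976487e-01]] [ 0.90379755  0.41118947 -0.89377878] [-0.0367422  -0.11419983 -0.01461864] 0.11266864596700056 29.9961907742545 18.1
```

View pics/c7.png

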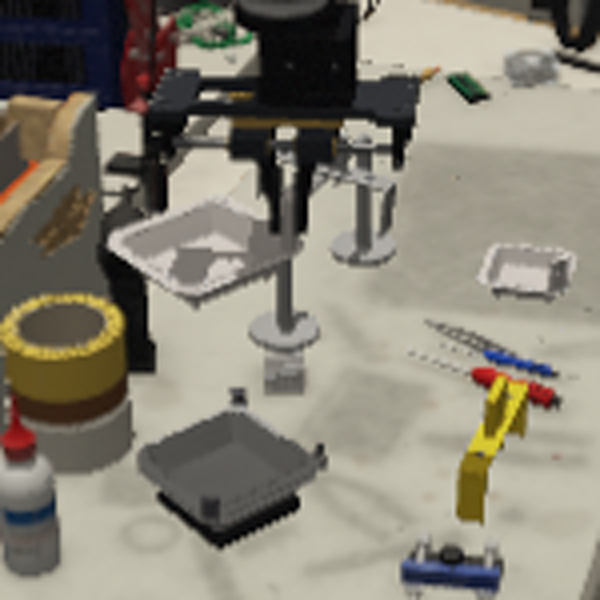

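The crop shows the tray held up level, the second tray in place at (230,470) and the keeper still on the bar behind the gripper. I'll check the level by the far corner, seen near (110,240), then hand in.

Run:
```python
from h import *
s=read_state();p=s['position'];y=s['tcp_rot'][:,1]*[1,1,0];x=s['tcp_rot'][:,0]*[1,1,0];z=p[2]+.019-.033
P=[np.r_[(p+y*.140)[:2],z],np.r_[(p+y*.140)[:2],z-.02]]+[np.r_[(p+y*.0665+x*k*.0735)[:2],z] for k in(1,-1)]
print((proj('side',P)-[180,95])*4,'obs far ~(110,240)', s['qvel'].round(2),s['time_s'])
```

```text
[[106.27764085 235.2564572 ]
 [108.07196339 257.98485511]
 [184.90347199 288.07733859]
 [215.56402376 194.65938138]] obs far ~(110,240) [ 0.08 -0.21  0.17 -0.09 -0.02  0.04] 18.15
```

Request:
drive_tool(
  motion=[
    [[0, 0, 0], [0, 0, 0]],
    [[0, 0, 0], [0, 0, 0]],
    [[0, 0, 0], [0, 0, 0]],
    [[0, 0, 0], [0, 0, 0]],
    [[0, 0, 0], [0, 0, 0]],
  ],
)

```text
time_s: 18.65
position: [0.4739, 0.193, 0.2681]
tcp_rot: [[-0.206, 0.979, -0.005], [0.979, 0.206, -0.001], [0.0, -0.005, -1.0]]
force: [-0.3, -0.4, -1.1]
opening: 0.113
grasp_force: 30.0
```

```bash
python3 -c "from rig import hand_in; print(hand_in())"
```

```text
the job is handed in; nothing more can be done
None
```

I handed the job in at 18.7 s of the 54 s allowed; no verdict came back. The keeper hangs released on the bar, and the top tray was peeled tab-corner first and is held level (about 0.03 rad) and still, about 19 cm above its seat. The second tray looked to be in place in the last side picture.

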